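# Gauge the bore of a shelf-post socket

### The job

Measure the bore of the orange-banded shelf-post socket with the telescoping gauge from the stand: squeeze its red wings to draw the plungers in, set it down into the socket until its flange sits on the rim, and let go so that the plungers spring out against the bore. Then gently press the yellow lock cap down just until it comes up against its stop (about 15 N: less only slides it, much more pulls the plungers off the wall and spoils the reading), withdraw the gauge and put it back upright in its stand with the reading kept. Do not ram anything, and leave the other things on the counter where they are.

Things in the scene. Friction and masses are not known exactly. Their poses are not given: they have to be found in the camera images.
- gauge: telescoping bore gauge, 0.35 kg, upright in the stand at the start. Origin on its axis at the underside of its round flange (60 mm across, 6 mm thick); z up, x along the plungers, y across the wings. Below the flange: pilot 36 mm across, 8 mm long, then a cone to 30 mm across at 16 mm below, then the head to 48 mm below. Above: black handle 20 mm across up to 66 mm, two red wings, yellow lock cap
- wing_grip (a point): on the gauge's axis, 46 mm above its origin, midway between the red wings (on its +y and -y sides; 22 mm wide along x, 36 mm high). 52 mm over the wings' outsides when released, 38 mm squeezed. They are geared one to one to the plungers: gripping them along y with 20 N or more draws the plungers fully in; let go, the plungers spring out as far as a wall or the lock permits
- plunger_axis (a point): on the gauge's axis, 34 mm below its origin, where the two brass ball-ended plungers come out of the head to +x and -x; they press on a bore's wall with about 4 N each
- plunger_a (a joint): how far each plunger is drawn in, m: 0 fully out (45 mm over the tips), 0.007 fully in (31 mm); the size over the tips is 45 mm minus twice this value
- lock_top (a point): centre of the top of the yellow lock cap (24 mm across) on the gauge's axis, 88 mm above the gauge's origin when up; moves down with lock. It drags with about 11 N all along; when it meets its stop on the plunger gear the resistance rises at once, and above about 19 N it goes on but forces the plungers in, off the wall
- lock (a joint): how far the lock cap is pressed down, m, 0 (up) to 0.009; starts between 0 and 0.0015 and stays where it is left. It keeps the plungers from springing out too far: plunger_a cannot be less than about lock minus 0.0022. Squeezing the wings still draws the plungers in and does not move the lock
- socket_orange: the socket to be measured: a white steel shelf-post socket bolted to the counter, with an orange band round its tube and an orange ring, 74 mm across, round its foot. Tube 75 mm high and 52 mm across outside on a foot plate 84 mm square and 6 mm thick; upright bore right through, 38 and 44 mm across (its size is what is to be found). Origin at the centre of the underside, z up
- socket_orange_mouth (a point): centre of the bore's mouth, level with the rim of the orange-banded tube, 75 mm above the counter
- socket_blue: a like socket with a blue band and foot ring and a different bore, not to be measured; same outer sizes and origin
- stand: the gauge's stand: an aluminium plate 92 mm square and 12 mm thick on four short legs, top 75 mm above the counter, with one hole 52 mm across in the middle in which the gauge hangs by its flange. Origin at the centre of the underside, z up
- stand_hole (a point): centre of the stand's hole, level with the top of the plate
- water_bottle: clear water bottle with blue cap, 66 mm across, 200 mm high; origin at the centre of its underside
- juice_can: green can, 66 mm across, 115 mm high; origin at the centre of its underside
- plug_a: black rubber post plug, 48 mm across, 26 mm high; origin at the centre of its underside
- plug_b: grey post plug, 48 mm across, 26 mm high; origin at the centre of its underside
- tape_roll: yellow roll of tape lying flat, 90 mm across, 24 mm high; origin at the centre of its underside
- screwdriver: screwdriver lying on the counter; origin under its middle
- mug: white mug, 80 mm across, 90 mm high; origin at the centre of its underside
Not all that is in view belongs to the job. Of the things that look like the gauge, the smallest one is meant.

How it is judged (in metres and radians):
On the way, in this order (a step that is already met when the one before it is completed fails the run):
1. the gauge sits in the orange-banded socket, upright, flange on the rim, let go, its plungers sprung out against the bore (horizontal distance between gauge and socket_orange_mouth below 0.004 m and z of gauge in the frame of socket_orange_mouth below 0.003 m and angle between gauge's own z axis and vertical below 0.06 rad and value of joint plunger_a between 0.0022 and 0.0038 m and contact force between the fingers and gauge below 0.3 N), for 0.2 s.
2. still seated there, the lock has been pressed to its stop and let go, and the plungers still rest at the size of the bore (all of step 1 and value of joint lock above 0.0042 m), for 0.2 s.
3. the gauge has been withdrawn clear above the socket (z of gauge in the frame of socket_orange_mouth above 0.05 m), for 0.05 s.
At the end, for the whole second after the job is handed in: The gauge hangs released, upright (0.06 rad) and still in its stand, its origin within 10 mm sideways and 3 mm in height of the hole's centre; its plungers show the orange socket's bore within 1.6 mm over the tips, held by the lock (horizontal distance between gauge and stand_hole below 0.01 m and z of gauge in the frame of stand_hole between -0.003 and 0.003 m and angle between gauge's own z axis and vertical below 0.06 rad and linear speed of gauge below 0.01 m/s and value of joint plunger_a between 0.0022 and 0.0038 m and contact force between the fingers and gauge below 0.3 N); the robot touches nothing.
It fails at once if a bystander was shifted by more than 25 mm (distance of any of water_bottle, juice_can, plug_a, plug_b, tape_roll, screwdriver, mug from where it was at the start of the episode above 0.025 m).
It fails at once if the gauge was rammed (over 60 N) against a socket or the stand (contact force between gauge and socket_orange above 60 N or contact force between gauge and socket_blue above 60 N or contact force between gauge and stand above 60 N).
It also fails if it takes over 72 s, if anything falls off the work surface, if the arm or the gripper's body presses on something with over 40 N, if the wrist force passes 120 N, or if a joint passes its speed limit or range.

### The arm

A 6-joint arm with a two-finger parallel gripper is mounted at the origin on the work surface. World frame = base frame: x ahead of the robot, y to its left, z up, the work surface at z = 0. Lengths are in mm, angles in rad, forces in N, time in s.
With the tool pointing down it reaches from about 425 to 950 mm from the base axis. Payload 3.5 kg.
Tool frame: the origin (TCP) lies on the centre line of the jaws, within the pads' length; the fingertips stand 25 mm ahead of it and the grasp point (between the pads) lies 6 mm ahead of it (arm.tip_reach is the distance from the TCP to the fingertips, in mm); z points along the fingers, y is the line along which they close (so a half turn about z gives the same grasp; the last joint's range is limited). The gripper opens to 85 mm and grips with 20 to 120 N. Pads are 22 mm wide; open, the fingers measure 114 mm over their backs; the gripper's body (76 mm by 85 mm) begins 54 mm behind the grasp point. The pads swing forward as they close: fully open they stand 13 mm farther back than shut.
Start: joints at [-1.495, 0.286, 1.577, -0, 1.279, -0.15], TCP at [151.149, -657.845, 256.325] pointing down, gripper open.
Joint ranges: [-2.77, 2.77], [-0.9, 2.22], [0.21, 2.48], [-1.53, 4.67], [0.24, 2.81], [-2.84, 2.84]. Speed limits (rad/s): [2.79, 2.79, 3.14, 3.14, 3.14, 3.14].

### API

Orientations are given as a unit quaternion [w, x, y, z].
In Python, from workcell import status, cams, arm gives the robot as it stands. The module is installed in compiled form; this text tells all that it offers.
- The arm moves only by the tool carry_out, never from a script. Its argument "increments" is a list of rows, each a list of 7 numbers: the shift along the tool's x, y, z in units of 0.5 m (1.0 is 0.5 m), then the turn, a rotation vector about the tool's x, y, z in units of 30 degrees (1.0 is 30 degrees), then the opening, from -1 (shut) to 1 (fully open). In form: [[x, y, z, ax, ay, az, claw], ...]. A call has 1 to 12 rows; each row is the pose to reach, as a shift and turn from the pose commanded when the call began, along the tool's axes at that moment; what a row does not reach only later rows make up. A row lasts 1/10 s, in which the tool goes at most 50 mm and 8.59 degrees, less where a joint would pass 70% of its speed; a pose out of reach is approached as far as the arm can. A call with a number of a shift or a turn outside -1 to 1 is refused whole. A call with a gripper value outside its range is refused whole. The fingers move at their own pace and stop on an object; "grip_force" is the grip in N (left out, the last holds). Time passes only in rows, so rows that repeat a pose let the fingers close. It gives the time, the measured TCP pose, the force, the opening and the grip force at its end, in the units of the state.
- status.get_obs(): the state, without advancing time (a new reading comes with each control period).
- cams.grab_frame(name): name is "scene" or "top" or "wrist"; returns the picture (384x512x3 uint8, blue, green, red); there is no depth.
- cams.camera_params(name): a dict with "K" (3x3 intrinsics, pixels), "cam_to_world" (4x4, takes a point from camera to world coordinates). Camera axes: x right, y up, looking along -z (the intrinsics and any distortion apply to the point x, -y, -z); pixel columns grow to the right and rows downward; lengths in mm; the calibration is good to about 2 mm. A picture is of the moment at which its call begins: read the wrist's pose just before it. camera_params takes no time and is no camera call; for the wrist camera it gives the pose at the moment of the call.
- arm.close_job(): hands the job in; it is judged then, once.
The state is a dict: "time_s": time; "joints": joint angles; "joint_velocities": joint speeds; "tau": joint torques, N m; "eef_pos": TCP position; "orientation": TCP orientation; "contact_force": force on the tool from outside, world axes, zero at the start; "ft_torque": the same for the moment, N m; "finger_gap": finger opening in mm; "grasp_force": force on a finger pad.
Only numpy, scipy, OpenCV 4.12 (cv2) and the standard library are available. Lean on these libraries where they do the work, as an engineer would, in place of code of your own. Each camera call takes 0.05 s, during which the arm holds its last target. There are 200 camera calls.

## Working session

There is one attempt and no reset: what is moved stays moved. The work goes in short steps, Python scripts to look and compute and a tool call to move; the robot and the scene stay as the last step left them, time stands still between calls to the robot, and variables do not carry over. Pictures are saved under pics/ and viewed, at most 12 in all, crops included, and the job is handed in when it is done.

Besides the shell and the picture viewer there is one more tool, called as name(argument=value, ...), one argument or row to a line, values as JSON. carry_out: Moves the arm, as the interface text tells. Shifts and turns lie within -1 to 1; 1 stands for 0.5 m of shift or 30 degrees of turn. Its arguments: {"type":"object","properties":{"increments":{"type":"array"},"grip_force":{"type":"number"}},"required":["increments"]}

```bash
mkdir -p pics; python3 - <<'E'
from workcell import status,cams,arm
import cv2,numpy as np
o=status.get_obs();print(o)
for n in("scene","top","wrist"):
    p=cams.camera_params(n);print(n,p['K'],np.round(p['cam_to_world'],3),[k for k in p]);
    cv2.imwrite(f'pics/{n}0.png',cams.grab_frame(n))
E
```

```text
{'time_s': 0.0, 'joints': array([-1.49495046e+00,  2.87146998e-01,  1.57817397e+00, -2.53393482e-05,
        1.27858218e+00, -1.50013636e-01]), 'joint_velocities': array([ 0.00212277, -0.00015383, -0.00062024, -0.00026809, -0.00055717,
        0.00058548]), 'tau': array([ 8.09371577e-04, -4.05981767e+01, -2.92626822e+01, -1.29258756e-04,
        5.93096047e-03,  1.34350267e-05]), 'eef_pos': array([ 151.13120799, -657.25325149,  254.96119066]), 'orientation': array([-1.15489863e-03,  9.93629134e-01,  1.12693434e-01,  3.07110660e-05]), 'contact_force': array([-0.23121512, -0.50009864, -0.06671834]), 'ft_torque': array([ 0.0203199 , -0.02153526, -0.03820782]), 'grasp_force': 0.0, 'finger_gap': 85.11740692771123}
scene [[388.49668025   0.         259.37051277]
 [  0.         388.49668025 189.13937336]
 [  0.           0.           1.        ]] [[-3.850000e-01 -6.990000e-01  6.020000e-01  1.360078e+03]
 [ 9.230000e-01 -3.040000e-01  2.370000e-01  3.510570e+02]
 [ 1.800000e-02  6.470000e-01  7.620000e-01  1.148047e+03]
 [ 0.000000e+00  0.000000e+00  0.000000e+00  1.000000e+00]] ['K', 'cam_to_world']
top [[418.51912426   0.         255.55246303]
 [  0.         418.51912426 190.12277269]
 [  0.           0.           1.        ]] [[ 1.000000e-03  9.960000e-01 -9.000000e-02  4.114600e+02]
 [-1.000000e+00  2.000000e-03  1.000000e-02  4.213600e+01]
 [ 1.000000e-02  9.000000e-02  9.960000e-01  1.278875e+03]
 [ 0.000000e+00  0.000000e+00  0.000000e+00  1.000000e+00]] ['K', 'cam_to_world']
wrist [[305.70923914   0.         256.51399757]
 [  0.         305.70923914 191.99421016]
 [  0.           0.           1.        ]] [[ 2.25000e-01  9.28000e-01  2.99000e-01  2.28540e+02]
 [-9.74000e-01  2.15000e-01  6.60000e-02 -6.40579e+02]
 [-2.00000e-03 -3.06000e-01  9.52000e-01  3.71839e+02]
 [ 0.00000e+00  0.00000e+00  0.00000e+00  1.00000e+00]] ['K', 'cam_to_world']
```

View pics/top0.png

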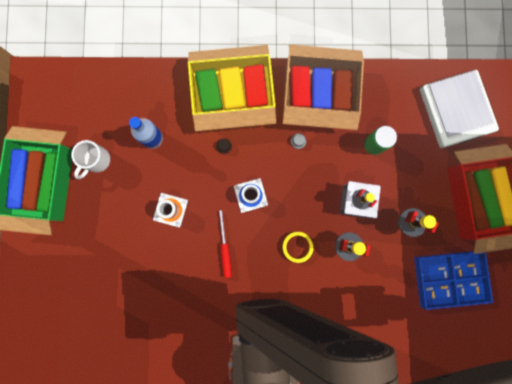

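View pics/scene0.png

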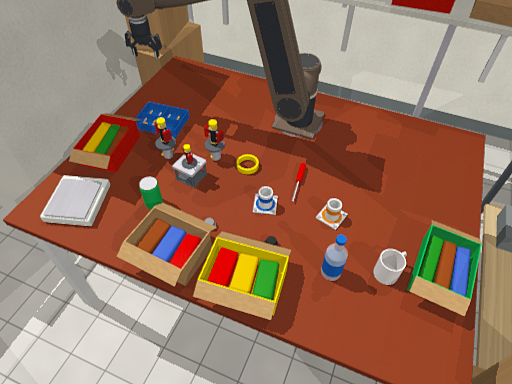

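Candidates for the gauge, in top-view pixels: (365,198) in the square plate, (420,222) and (352,248), both larger and on grey round feet. I choose (365,198) and check it in a crop.

```bash
cat > h.py <<'E'
import cv2,numpy as np
from workcell import status,cams,arm
from scipy.spatial.transform import Rotation as R
def ray(p,uv):
    uv=np.atleast_2d(uv).astype(float);K=p['K'];M=p['cam_to_world']
    d=np.c_[(uv[:,0]-K[0,2])/K[0,0],-(uv[:,1]-K[1,2])/K[1,1],-np.ones(len(uv))]@M[:3,:3].T
    return M[:3,3],d
def plane(p,uv,z):
    c,d=ray(p,uv);return c+d*((z-c[2])/d[:,2])[:,None]
def tri(ps,uvs):
    A=np.zeros((3,3));b=np.zeros(3)
    for p,uv in zip(ps,uvs):
        c,d=ray(p,uv);d=d[0]/np.linalg.norm(d[0]);P=np.eye(3)-np.outer(d,d);A+=P;b+=P@c
    return np.linalg.solve(A,b)
def hsv(im,lo,hi):
    return cv2.inRange(cv2.cvtColor(im,cv2.COLOR_BGR2HSV),np.array(lo),np.array(hi))
def blobs(m,amin=8):
    n,l,s,c=cv2.connectedComponentsWithStats(m)
    return [(np.round(c[i],1).tolist(),s[i].tolist()) for i in range(1,n) if s[i][4]>=amin]
E
python3 - <<'E'
from h import *
t=cv2.imread('pics/top0.png');s=cv2.imread('pics/scene0.png')
a=cv2.resize(t[170:270,320:450],None,fx=4,fy=4,interpolation=cv2.INTER_CUBIC)[:400,:400]
b=cv2.resize(t[180:240,140:200],(400,400),interpolation=cv2.INTER_CUBIC)
cv2.imwrite('pics/crop1.png',np.hstack([a,b]))
P=cams.camera_params('top');S=cams.camera_params('scene')
for n,im,p in(('top',t,P),('scene',s,S)):
  for c,lo,hi in(('yellow',(24,160,150),(34,255,255)),('orange',(8,150,190),(18,255,255)),('blue',(100,150,100),(125,255,255))):
    print(n,c,[(x,q[:4],q[4]) for x,q in blobs(hsv(im,lo,hi))])
E
```

```text
top yellow [([230.9, 81.7], [188, 54, 88, 61], 1792), ([218.6, 79.9], [216, 67, 6, 31], 56), ([255.7, 107.6], [252, 107, 8, 2], 13), ([229.2, 109.8], [219, 108, 21, 4], 46), ([244.7, 108.6], [241, 108, 8, 2], 13), ([369.4, 197.2], [366, 193, 8, 9], 53), ([428.9, 221.2], [422, 215, 14, 14], 144), ([297.4, 247.4], [283, 232, 30, 31], 295), ([358.8, 248.1], [353, 242, 13, 13], 134)]
top orange [([175.1, 210.7], [164, 199, 18, 22], 98)]
top blue [([321.6, 87.9], [313, 69, 18, 39], 684), ([135.0, 122.9], [130, 118, 11, 11], 101), ([155.0, 139.3], [144, 130, 17, 16], 93), ([16.2, 178.0], [6, 149, 22, 60], 929), ([251.0, 200.9], [240, 193, 22, 13], 58), ([452.5, 279.6], [418, 252, 75, 57], 2655)]
scene yellow [([160.3, 121.6], [156, 118, 9, 10], 60), ([212.3, 123.1], [208, 119, 9, 11], 64), ([96.3, 137.0], [84, 123, 27, 28], 255), ([186.4, 147.1], [183, 144, 7, 9], 39), ([247.3, 163.6], [237, 154, 22, 20], 257), ([246.7, 266.3], [198, 237, 91, 79], 2050)]
scene orange [([326.1, 217.1], [322, 209, 14, 14], 48), ([339.2, 217.8], [337, 214, 5, 8], 18)]
scene blue [([162.5, 117.4], [136, 102, 53, 35], 982), ([264.8, 203.4], [256, 197, 19, 14], 93), ([169.2, 243.3], [152, 226, 34, 36], 591), ([340.6, 239.5], [336, 235, 10, 10], 85), ([460.6, 270.6], [451, 247, 19, 49], 692), ([331.2, 269.0], [322, 257, 23, 20], 218)]
```

View pics/crop1.png

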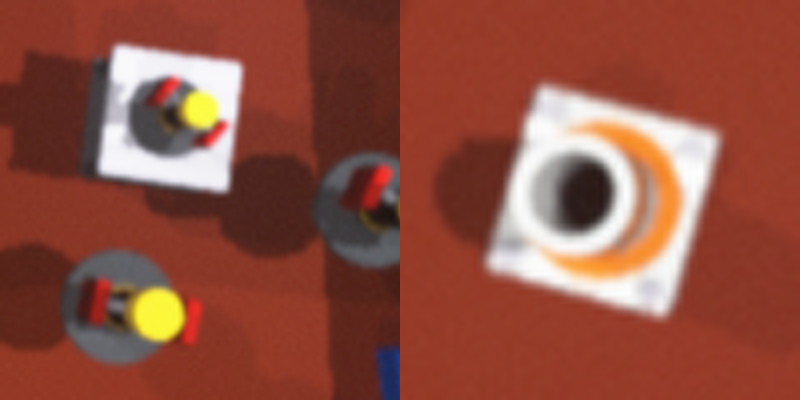

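The left half shows the small gauge in its white square plate, with the cap at about (370,197) and the wings running diagonally. It is smaller than its neighbours on grey feet. The right half is the orange socket, rim at about (167,209). Next I get positions.

```bash
python3 - <<'E'
from h import *
t=cv2.imread('pics/top0.png')
P=cams.camera_params('top');S=cams.camera_params('scene')
print('cap tri',tri([P,S],[[369.4,197.2],[186.4,147.1]]), 'cap top z163',plane(P,[369.4,197.2],163), plane(S,[186.4,147.1],160))
# stand plate & foot plate: bright low saturation
w=hsv(t,(0,0,120),(180,70,255))
for nm,(x0,y0,x1,y1),z in(('stand',(335,172,392,225),75),('foot',(145,185,197,235),6)):
    m=np.zeros_like(w);m[y0:y1,x0:x1]=w[y0:y1,x0:x1]
    c=max(cv2.findContours(m,0,1)[0],key=cv2.contourArea)
    q=plane(P,cv2.convexHull(c).reshape(-1,2),z)[:,:2].astype(np.float32)
    print(nm,cv2.minAreaRect(q))
# orange ring ellipse on plane z=6..
m=hsv(t,(6,110,150),(20,255,255));m[:,:145]=0;m[:,200:]=0;m[:190]=0;m[235:]=0
q=plane(P,np.argwhere(m)[:,::-1],7)[:,:2].astype(np.float32);print('ring',cv2.minEnclosingCircle(q))
# red wings
m=hsv(t,(0,190,120),(6,255,255))|hsv(t,(174,190,120),(180,255,255));m[:,:350]=0;m[:,385:]=0;m[:185]=0;m[212:]=0
for c,s in blobs(m,4):print('wing',c,s,plane(P,c,130))
E
```

```text
cap tri [ 494.877224   -278.84505226  154.65061146] cap top z163 [[ 493.50192261 -274.38654986  163.        ]] [[ 499.7323967  -277.74162244  160.        ]]
stand ((494.24072265625, -277.95294189453125), (97.10479736328125, 96.57988739013672), 81.97652435302734)
foot ((465.9197692871094, 288.99200439453125), (87.90605163574219, 87.68183135986328), 74.9646224975586)
ring ((443.77276611328125, 280.2861328125), 91.87140655517578)
wing [360.7, 191.9] [359, 190, 4, 5, 7] [[ 510.55348937 -259.98283003  130.        ]]
```

```bash
cat >> h.py <<'E'
def toolR():
    q=status.get_obs()['orientation'];return R.from_quat([q[1],q[2],q[3],q[0]])
def yaw():
    x=toolR().as_matrix()[:,0];return np.degrees(np.arctan2(x[1],x[0]))
def go(target,yawdeg=None,cur=None):
    """increment in move units from measured pose to target TCP, tool down with given yaw of tool x"""
    o=status.get_obs();r=toolR()
    d=r.inv().apply(np.array(target)-(o['eef_pos'] if cur is None else cur))/500
    y=yaw() if yawdeg is None else yawdeg
    g=np.radians(y);T=R.from_matrix(np.array([[np.cos(g),np.sin(g),0],[np.sin(g),-np.cos(g),0],[0,0,-1.]]))
    a=(r.inv()*T).as_rotvec(degrees=True)/30
    print('shift',np.round(d,4),'turn',np.round(a,4),'at',np.round(o['eef_pos'],1),'yaw',round(yaw(),2),'F',np.round(o['contact_force'],1),'gap',round(o['finger_gap'],1),'t',o['time_s'])
E
python3 - <<'E'
from h import *
P=cams.camera_params('top');S=cams.camera_params('scene')
print(tri([P,S],[[428.9,221.2],[160.3,121.6]]),tri([P,S],[[358.8,248.1],[212.3,123.1]]))
go((494,-277,290)); go((494,-277,290),30); go((494,-277,290),-45)
E
```

```text
[ 429.68965929 -428.01106843  175.10424977] [ 359.2870088  -240.80859615  177.20838091]
shift [ 0.8387 -0.588  -0.0682] turn [-0.0034 -0.0005  0.    ] at [ 151.1 -657.4  255.3] yaw 12.94 F [-0.7  0.1 -0.2] gap 85.5 t 0.15
shift [ 0.8387 -0.588  -0.0682] turn [-0.0033 -0.001  -0.5687] at [ 151.1 -657.4  255.3] yaw 12.94 F [-0.7  0.1 -0.2] gap 85.5 t 0.15
shift [ 0.8387 -0.588  -0.0682] turn [-3.4000e-03  1.3000e-03  1.9313e+00] at [ 151.1 -657.4  255.3] yaw 12.94 F [-0.7  0.1 -0.2] gap 85.5 t 0.15
```

carry_out(
  increments=[
    [0.07, -0.05, -0.068, 0, 0, 0, 1],
    [0.16, -0.11, -0.068, 0, 0, 0, 1],
    [0.24, -0.17, -0.068, 0, 0, 0, 1],
    [0.32, -0.22, -0.068, 0, 0, 0, 1],
    [0.4, -0.28, -0.068, 0, 0, 0, 1],
    [0.48, -0.335, -0.068, 0, 0, 0, 1],
    [0.56, -0.39, -0.068, 0, 0, 0, 1],
    [0.64, -0.45, -0.068, 0, 0, 0, 1],
    [0.72, -0.505, -0.068, 0, 0, 0, 1],
    [0.78, -0.55, -0.068, 0, 0, 0, 1],
    [0.84, -0.588, -0.068, 0, 0, 0, 1],
    [0.84, -0.588, -0.068, 0, 0, 0, 1],
  ],
)

```text
time_s: 1.35
eef_pos: [496.6, -274.1, 290.0]
orientation: [-0.001, 0.993, 0.115, 0.0]
contact_force: [-0.4, -0.5, -0.7]
finger_gap: 85.2
grasp_force: 0.0
```

```bash
python3 - <<'E'
from h import *
import pickle
go((494,-277,290))
p=cams.camera_params('wrist');im=cams.grab_frame('wrist');cv2.imwrite('pics/w1.png',im);pickle.dump(p,open('w1.pkl','wb'))
E
```

```text
shift [-0.0064  0.0045 -0.    ] turn [-0.0023 -0.0011  0.    ] at [ 496.6 -274.1  290. ] yaw 13.23 F [-0.4 -0.5 -0.7] gap 85.2 t 1.35
```

View pics/w1.png

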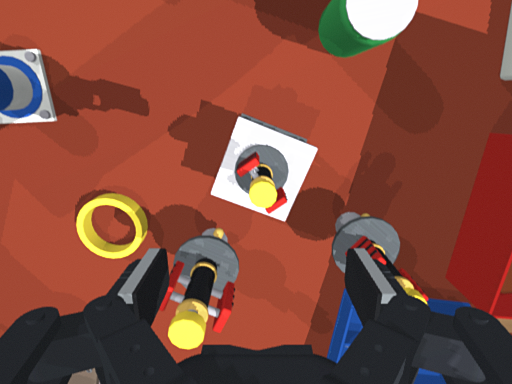

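The wrist view shows the small gauge in the white plate: cap near (263,192), wings near (248,163) and (276,201).

```bash
cat > ana.py <<'E'
from h import *
import pickle,sys
def ana(im,p,roi):
    x0,y0,x1,y1=roi;R0=np.zeros(im.shape[:2],np.uint8);R0[y0:y1,x0:x1]=255
    w=hsv(im,(0,0,140),(180,60,255))&R0
    c=max(cv2.findContours(w,0,1)[0],key=cv2.contourArea)
    q=plane(p,cv2.convexHull(c).reshape(-1,2),75)[:,:2].astype(np.float32);print('plate',cv2.minAreaRect(q))
    y=hsv(im,(23,150,120),(34,255,255))&R0
    b=max(blobs(y),key=lambda a:a[1][4]);print('cap',b)
    c=max(cv2.findContours(y,0,1)[0],key=cv2.contourArea)
    q=plane(p,cv2.convexHull(c).reshape(-1,2),163)[:,:2].astype(np.float32);print('captop',cv2.minEnclosingCircle(q))
    r=(hsv(im,(0,190,90),(6,255,255))|hsv(im,(174,190,90),(180,255,255)))&R0
    for c,s in blobs(r,20):
        cnt=np.argwhere((r>0))[:,::-1]
        cnt=cnt[(cnt[:,0]>=s[0])&(cnt[:,0]<s[0]+s[2])&(cnt[:,1]>=s[1])&(cnt[:,1]<s[1]+s[3])]
        q=plane(p,cnt,139)[:,:2];mr=cv2.minAreaRect(q.astype(np.float32))
        print('wing',c,s,np.round(plane(p,c,130),1),mr)
E
python3 - <<'E'
from ana import *
p=pickle.load(open('w1.pkl','rb'));im=cv2.imread('pics/w1.png')
ana(im,p,(200,105,330,230))
P=cams.camera_params('top')
print(tri([P,p],[[369.4,197.2],[263,192]]))
# flange dark grey circle
g=hsv(im,(0,0,50),(180,60,135));g[:,:230]=0;g[:,292:]=0;g[:140]=0;g[200:]=0
c=max(cv2.findContours(g,0,1)[0],key=cv2.contourArea)
print('flange',cv2.minEnclosingCircle(plane(p,cv2.convexHull(c).reshape(-1,2),81)[:,:2].astype(np.float32)))
E
```

```text
plate ((495.3398132324219, -281.8369140625), (93.37211608886719, 93.60256958007812), 81.90464782714844)
cap ([260.6, 187.1], [249, 179, 28, 27, 136])
captop ((498.2928466796875, -279.5191650390625), 12.003317832946777)
wing [248.1, 165.5] [237, 154, 22, 22, 192] [[ 510.6 -263.4  130. ]] ((512.6444091796875, -263.7261657714844), (8.325824737548828, 23.88091278076172), 51.85099411010742)
wing [277.9, 200.2] [266, 188, 20, 25, 166] [[ 484.  -298.7  130. ]] ((485.63067626953125, -297.3511657714844), (11.777118682861328, 25.852869033813477), 75.28491973876953)
[ 494.2563639  -280.31081029  146.00765892]
flange ((496.62176513671875, -279.3868103027344), 28.974130630493164)
```

```bash
python3 - <<'E'
from h import *
go((497,-280,225),-38); print(status.get_obs()['joints'])
E
```

```text
shift [0.001  0.0092 0.1299] turn [-2.0000e-04  1.5000e-03  1.7051e+00] at [ 495.5 -275.7  289.9] yaw 13.15 F [-0.9  0.6  0.4] gap 85.5 t 1.4
[-6.86487431e-01  2.42423018e-02  1.80993841e+00 -2.51313084e-04
  1.30813593e+00  6.54792597e-01]
```

carry_out(
  increments=[
    [0, 0.003, 0.03, 0, 0, 0.25, 1],
    [0.0, 0.006, 0.07, 0, 0, 0.5, 1],
    [0.001, 0.009, 0.11, 0, 0, 0.75, 1],
    [0.001, 0.009, 0.13, 0, 0, 0.85, 1],
  ],
)

```text
time_s: 1.8
eef_pos: [494.4, -282.2, 222.8]
orientation: [-0.001, 0.994, -0.112, -0.002]
contact_force: [-0.1, -0.7, -0.4]
finger_gap: 85.4
grasp_force: 0.0
```

carry_out(
  increments=[
    [0, 0, 0, 0, 0, 0.25, 1],
    [0, 0, 0, 0, 0, 0.5, 1],
    [0, 0, 0, 0, 0, 0.75, 1],
    [0, 0, 0, 0, 0, 0.85, 1],
    [0, 0, 0, 0, 0, 0.855, 1],
    [0, 0, 0, 0, 0, 0.855, 1],
  ],
)

```text
time_s: 2.4
eef_pos: [495.5, -282.3, 225.2]
orientation: [0.0, 0.945, -0.327, -0.0]
contact_force: [0.2, 0.7, 0.3]
finger_gap: 85.7
grasp_force: 0.0
```

```bash
python3 - <<'E'
from ana import *
p=cams.camera_params('wrist');im=cams.grab_frame('wrist');cv2.imwrite('pics/w2.png',im);pickle.dump(p,open('w2.pkl','wb'))
go((497,-280,225),-38)
E
```

```text
shift [-0.0005 -0.0051  0.0004] turn [ 0.0004  0.0006 -0.0071] at [ 495.6 -282.2  225.2] yaw -38.21 F [0.9 0.3 1.2] gap 85.4 t 2.45
```

View pics/w2.png

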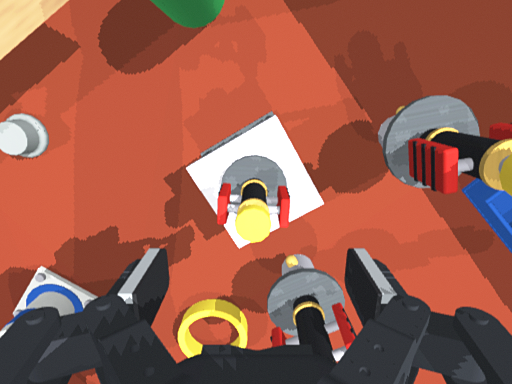

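The gauge is now square to the jaws, with wings at (224,204) and (284,207) and the cap at (254,221).

```bash
python3 - <<'E'
from ana import *
p=pickle.load(open('w2.pkl','rb'));im=cv2.imread('pics/w2.png')
ana(im,p,(180,105,330,250))
for z in(139,130,121): print(plane(p,[[224,204],[284,207]],z).mean(0))
g=hsv(im,(0,0,70),(180,60,145));g[:,:215]=0;g[:,290:]=0;g[:150]=0;g[250:]=0
c=max(cv2.findContours(g,0,1)[0],key=cv2.contourArea)
h=cv2.convexHull(c).reshape(-1,2);h=h[h[:,1]<195]
q=plane(p,h,81)[:,:2]
from scipy.optimize import least_squares
print('flange',least_squares(lambda v:np.hypot(q[:,0]-v[0],q[:,1]-v[1])-30,[495,-280]).x)
E
```

```text
plate ((497.6139221191406, -281.7934875488281), (92.96247863769531, 97.3365249633789), 81.91869354248047)
cap ([252.0, 209.3], [236, 204, 33, 18, 148])
captop ((501.56005859375, -283.1902770996094), 10.472601890563965)
wing [224.8, 192.4] [218, 184, 13, 24, 147] [[ 518.5 -270.8  130. ]] ((518.8836059570312, -271.5937194824219), (7.876640319824219, 17.243009567260742), 44.89103698730469)
wing [282.7, 200.9] [278, 187, 11, 40, 209] [[ 487.1 -300.1  130. ]] ((486.4527587890625, -298.90869140625), (7.059051990509033, 29.523683547973633), 53.639251708984375)
wing [221.7, 217.6] [217, 208, 11, 18, 105] [[ 504.7 -256.3  130. ]] ((507.50469970703125, -259.9259948730469), (6.831201553344727, 12.73232650756836), 42.065818786621094)
[ 499.91587738 -283.40069641  139.        ]
[ 497.33022337 -281.28439773  130.        ]
[ 494.74456935 -279.16809904  121.        ]
flange [ 478.7178097  -276.15436146]
```

```bash
python3 - <<'E'
from h import *
import pickle
from scipy.optimize import least_squares
p=pickle.load(open('w2.pkl','rb'));im=cv2.imread('pics/w2.png')
y=hsv(im,(20,60,90),(45,255,255));y[:190]=0;y[250:]=0;y[:,:225]=0;y[:,290:]=0
y=cv2.morphologyEx(y,cv2.MORPH_OPEN,np.ones((3,3)))
c=max(cv2.findContours(y,0,1)[0],key=cv2.contourArea);print(cv2.boundingRect(c),cv2.contourArea(c))
h=c.reshape(-1,2);h=h[h[:,1]>=215]  # lower arc = top disc's near edge
for z in (163,162):
    q=plane(p,h,z)[:,:2]
    s=least_squares(lambda v:np.hypot(q[:,0]-v[0],q[:,1]-v[1])-12,[497,-280]);print(s.x,np.sqrt(np.mean(s.fun**2)))
print(im[200:246:5,236:276:6][...,::1].tolist())
E
```

```text
(235, 198, 36, 45) 1205.5
[ 497.35096257 -280.62486914] 0.6960697988968853
[ 496.9550747 -280.3006342] 0.6611688052367644
[[[203, 194, 192], [26, 19, 18], [123, 239, 255], [147, 255, 255], [103, 197, 240], [132, 125, 123], [193, 182, 183]], [[166, 158, 158], [128, 240, 255], [80, 199, 229], [67, 221, 239], [129, 243, 254], [107, 212, 248], [163, 157, 150]], [[225, 210, 207], [58, 190, 218], [119, 255, 255], [140, 255, 255], [99, 255, 255], [110, 245, 254], [255, 254, 254]], [[255, 242, 242], [135, 255, 255], [135, 255, 255], [134, 255, 255], [136, 255, 255], [126, 255, 255], [255, 255, 255]], [[87, 255, 255], [132, 255, 255], [135, 255, 255], [135, 255, 255], [135, 255, 255], [136, 255, 255], [255, 255, 255]], [[118, 255, 255], [133, 255, 255], [134, 255, 255], [135, 255, 255], [135, 255, 255], [135, 255, 255], [255, 255, 255]], [[209, 255, 255], [131, 255, 255], [132, 255, 255], [131, 255, 255], [132, 255, 255], [133, 255, 255], [255, 255, 255]], [[255, 255, 255], [127, 255, 255], [133, 255, 255], [131, 255, 255], [131, 255, 255], [134, 255, 255], [64, 89, 197]], [[255, 255, 255], [255, 255, 255], [186, 255, 255], [134, 255, 255], [113, 255, 255], [67, 91, 198], [65, 91, 198]], [[140, 148, 228], [255, 255, 255], [61, 92, 213], [66, 90, 198], [67, 91, 199], [67, 92, 199], [65, 91, 198]]]
```

carry_out(
  increments=[
    [0, -0.0046, 0.02, 0, 0, 0, 1],
    [0, -0.0046, 0.06, 0, 0, 0, 1],
    [0, -0.0046, 0.1, 0, 0, 0, 1],
    [0, -0.0046, 0.14, 0, 0, 0, 1],
    [0, -0.0046, 0.18, 0, 0, 0, 1],
    [0, -0.0046, 0.196, 0, 0, 0, 1],
    [0, -0.0046, 0.196, 0, 0, 0, 1],
    [0, -0.0046, 0.196, 0, 0, 0, 1],
  ],
  grip_force=30,
)

```text
time_s: 3.25
eef_pos: [497.9, -280.0, 127.8]
orientation: [0.0, 0.945, -0.327, 0.0]
contact_force: [0.5, 1.3, -0.7]
finger_gap: 85.3
grasp_force: 0.0
```

```bash
python3 - <<'E'
from h import *
go((497.2,-280.5,127),-38)
E
```

```text
shift [-0.0005  0.0017  0.0016] turn [ 0.     -0.0015 -0.0067] at [ 497.9 -280.   127.8] yaw -38.2 F [ 0.5  1.3 -0.7] gap 85.3 t 3.25
```

Close on the wings.

carry_out(
  increments=[
    [0, 0, 0, 0, 0, 0, 0.4],
    [0, 0, 0, 0, 0, 0, 0.2],
    [0, 0, 0, 0, 0, 0, 0],
    [0, 0, 0, 0, 0, 0, -0.2],
    [0, 0, 0, 0, 0, 0, -0.4],
    [0, 0, 0, 0, 0, 0, -0.6],
    [0, 0, 0, 0, 0, 0, -1],
    [0, 0, 0, 0, 0, 0, -1],
    [0, 0, 0, 0, 0, 0, -1],
    [0, 0, 0, 0, 0, 0, -1],
  ],
  grip_force=35,
)

```text
time_s: 4.25
eef_pos: [498.3, -280.8, 130.4]
orientation: [0.001, 0.945, -0.327, 0.001]
contact_force: [-3.7, 1.2, 9.0]
finger_gap: 37.9
grasp_force: 35.2
```

carry_out(
  increments=[
    [0, 0, -0.01, 0, 0, 0, -1],
    [0, 0, -0.03, 0, 0, 0, -1],
    [0, 0, -0.06, 0, 0, 0, -1],
    [0, 0, -0.1, 0, 0, 0, -1],
    [0, 0, -0.14, 0, 0, 0, -1],
    [0, 0, -0.18, 0, 0, 0, -1],
    [0, 0, -0.21, 0, 0, 0, -1],
    [0, 0, -0.21, 0, 0, 0, -1],
  ],
)

```text
time_s: 5.05
eef_pos: [498.8, -280.6, 235.8]
orientation: [0.001, 0.945, -0.327, 0.003]
contact_force: [-1.0, -0.4, -3.5]
finger_gap: 37.1
grasp_force: 36.1
```

```bash
python3 - <<'E'
from h import *
go((403,338,235),-38);print(status.get_obs()['joints'])
E
```

```text
shift [-0.9157 -0.8537 -0.0041] turn [ 0.0001 -0.0116 -0.0068] at [ 498.8 -280.6  235.8] yaw -38.21 F [-1.  -0.4 -3.5] gap 37.1 t 5.05
[-6.89720660e-01  7.64353204e-02  1.85623675e+00  8.77755188e-05
  1.20282136e+00  1.54785389e+00]
```

```bash
python3 - <<'E'
from h import *
go((420,300,235),-8)
E
```

```text
shift [-0.842  -0.815  -0.0037] turn [ 0.0032 -0.0113 -1.0068] at [ 498.8 -280.6  235.8] yaw -38.21 F [-1.  -0.4 -3.5] gap 37.1 t 5.05
```

carry_out(
  increments=[
    [-0.04, -0.039, -0.004, 0, 0, -0.05, -1],
    [-0.1, -0.097, -0.004, 0, 0, -0.12, -1],
    [-0.165, -0.16, -0.004, 0, 0, -0.2, -1],
    [-0.23, -0.223, -0.004, 0, 0, -0.28, -1],
    [-0.3, -0.29, -0.004, 0, 0, -0.36, -1],
    [-0.37, -0.358, -0.004, 0, 0, -0.44, -1],
    [-0.44, -0.426, -0.004, 0, 0, -0.52, -1],
    [-0.51, -0.494, -0.004, 0, 0, -0.61, -1],
    [-0.58, -0.561, -0.004, 0, 0, -0.7, -1],
    [-0.65, -0.629, -0.004, 0, 0, -0.79, -1],
    [-0.715, -0.692, -0.004, 0, 0, -0.88, -1],
    [-0.77, -0.745, -0.004, 0, 0, -1.0, -1],
  ],
)

```text
time_s: 6.25
eef_pos: [424.0, 253.2, 233.3]
orientation: [0.0, 0.998, -0.07, -0.001]
contact_force: [0.6, -0.6, -3.9]
finger_gap: 37.3
grasp_force: 36.2
```

```bash
python3 - <<'E'
from h import *
go((420,300,235),-8)
E
```

```text
shift [-0.021  -0.0915 -0.0034] turn [ 0.0007  0.0028 -0.0002] at [424.  253.2 233.3] yaw -8.01 F [ 0.6 -0.6 -3.9] gap 37.3 t 6.25
```

carry_out(
  increments=[
    [-0.01, -0.05, -0.003, 0, 0, 0, -1],
    [-0.02, -0.08, -0.003, 0, 0, 0, -1],
    [-0.021, -0.091, -0.003, 0, 0, 0, -1],
    [-0.021, -0.091, -0.003, 0, 0, 0, -1],
    [-0.021, -0.091, -0.003, 0, 0, 0, -1],
  ],
)

```text
time_s: 6.75
eef_pos: [421.5, 296.8, 235.2]
orientation: [0.001, 0.997, -0.072, -0.0]
contact_force: [0.4, -0.0, -4.3]
finger_gap: 37.2
grasp_force: 36.2
```

```bash
python3 - <<'E'
from h import *
import pickle
p=cams.camera_params('wrist');im=cams.grab_frame('wrist');cv2.imwrite('pics/w3.png',im);pickle.dump(p,open('w3.pkl','wb'))
go((420,300,235),-8)
E
```

```text
shift [-0.0043 -0.0061  0.0008] turn [ 0.0017  0.0011 -0.009 ] at [421.7 296.7 235.4] yaw -8.27 F [-0.1 -0.1 -4.1] gap 37.3 t 6.8
```

View pics/w3.png

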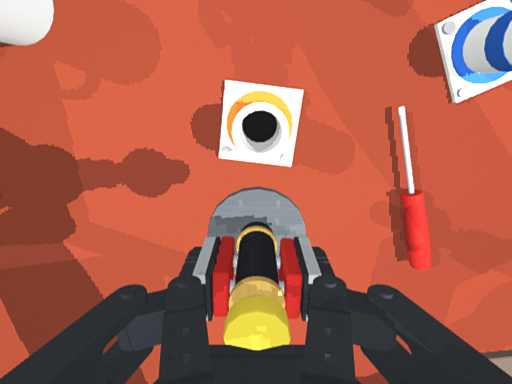

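The orange socket is centred near (260,125), and the held gauge's flange arc shows at (257,190–235).

```bash
cat > soc.py <<'E'
from h import *
import pickle
from scipy.optimize import least_squares
def fitc(q,r,g):
    f=least_squares(lambda v:np.hypot(q[:,0]-v[0],q[:,1]-v[1])-(v[2] if r is None else r),list(g)+([20] if r is None else []),loss='soft_l1')
    return np.round(f.x,2),round(float(np.sqrt(np.mean(f.fun**2))),2)
E
python3 - <<'E'
from soc import *
p=pickle.load(open('w3.pkl','rb'));im=cv2.imread('pics/w3.png')
w=hsv(im,(0,0,150),(180,70,255))|hsv(im,(8,140,190),(26,255,255));w[:70]=0;w[175:]=0;w[:,:205]=0;w[:,315:]=0
c=max(cv2.findContours(w,0,1)[0],key=cv2.contourArea)
q=plane(p,cv2.convexHull(c).reshape(-1,2),6)[:,:2].astype(np.float32);print('foot',cv2.minAreaRect(q))
b=hsv(im,(0,0,0),(180,255,70));b[:95]=0;b[160:]=0;b[:,:225]=0;b[:,295:]=0
c=max(cv2.findContours(b,0,1)[0],key=cv2.contourArea);print(cv2.boundingRect(c))
h=c.reshape(-1,2)
print('dark',fitc(plane(p,h,0)[:,:2],None,(466,289)),fitc(plane(p,h,75)[:,:2],None,(466,289)))
g=cv2.cvtColor(im,cv2.COLOR_BGR2GRAY)
cv2.imwrite('pics/c3.png',cv2.resize(im[70:250,190:330],None,fx=4,fy=4,interpolation=cv2.INTER_CUBIC)[:,:])
# flange
f=hsv(im,(0,0,90),(180,60,190));f[:180]=0;f[236:]=0;f[:,:205]=0;f[:,308:]=0
f=cv2.morphologyEx(f,cv2.MORPH_CLOSE,np.ones((5,5)))
c=max(cv2.findContours(f,0,1)[0],key=cv2.contourArea);print(cv2.boundingRect(c))
h=cv2.convexHull(c).reshape(-1,2);h=h[h[:,1]<225];
for z in (183,186,189):print('flange',z,fitc(plane(p,h,z)[:,:2],None,(422,296)),fitc(plane(p,h,z)[:,:2],30,(422,296)))
E
python3 -c "
import cv2;i=cv2.imread('pics/c3.png');cv2.imwrite('pics/c3.png',i[:600])"
```

```text
foot ((467.0741271972656, 286.5697021484375), (85.22239685058594, 85.2446060180664), 74.82843780517578)
(243, 111, 34, 31)
dark (array([464.92, 286.63,  17.67]), 0.93) (array([472.43, 286.33,  13.9 ]), 0.73)
(207, 187, 99, 49)
flange 183 (array([419.87, 296.62,  29.44]), 0.23) (array([419.17, 296.69]), 0.3)
flange 186 (array([421.3 , 296.42,  28.92]), 0.22) (array([419.95, 296.53]), 0.43)
flange 189 (array([422.73, 296.22,  28.4 ]), 0.22) (array([420.73, 296.36]), 0.57)
```

View pics/c3.png

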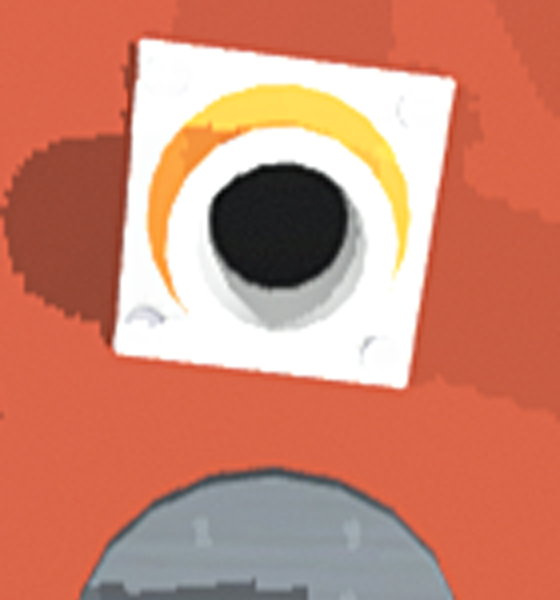

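The crop shows the bore through the white rim, with the rim's upper half outlined against the orange ring. I fit that edge.

```bash
python3 - <<'E'
from soc import *
p=pickle.load(open('w3.pkl','rb'));im=cv2.imread('pics/w3.png')
o=hsv(im,(8,90,150),(28,255,255));o[:70]=0;o[160:]=0;o[:,:215]=0;o[:,310:]=0
c=max(cv2.findContours(o,0,1)[0],key=cv2.contourArea)
h=cv2.convexHull(c).reshape(-1,2);h=h[h[:,1]<125]
print('ring outer',fitc(plane(p,h,7)[:,:2],37,(467,287)),fitc(plane(p,h,7)[:,:2],None,(467,287)))
# inner boundary: for each angle from (260.5,128) first orange pixel outward
S=8;ob=cv2.resize(cv2.cvtColor(im,cv2.COLOR_BGR2HSV)[...,1],None,fx=S,fy=S,interpolation=cv2.INTER_LINEAR)
pts=[]
for a in np.radians(np.arange(-165,-14,3)):
    for r in np.arange(18,36,.1):
        u,v=261+r*np.cos(a),128+r*np.sin(a)
        if ob[int((v+.5)*S),int((u+.5)*S)]>70: pts.append((u,v));break
pts=np.array(pts)
for z in(75,):print('rim',fitc(plane(p,pts,z)[:,:2],26,(467,287)),fitc(plane(p,pts,z)[:,:2],None,(467,287)),len(pts))
# bore mouth: saturation no; gray level from centre outward
g=cv2.resize(cv2.cvtColor(im,cv2.COLOR_BGR2GRAY),None,fx=S,fy=S,interpolation=cv2.INTER_LINEAR)
pts=[]
for a in np.radians(np.arange(-160,-20,4)):
    for r in np.arange(5,26,.1):
        u,v=260+r*np.cos(a),124+r*np.sin(a)
        if g[int((v+.5)*S),int((u+.5)*S)]>150: pts.append((u,v));break
pts=np.array(pts);print('mouth top arc',fitc(plane(p,pts,75)[:,:2],19.5,(467,287)),fitc(plane(p,pts,75)[:,:2],None,(467,287)))
E
```

```text
ring outer (array([465.7, 287. ]), 0.2) (array([466.26, 286.88,  36.56]), 0.11)
rim (array([467.32, 286.47]), 0.17) (array([467.81, 286.39,  25.59]), 0.14) 51
mouth top arc (array([466.46, 286.54]), 0.14) (array([467.07, 286.47,  18.95]), 0.13)
```

```bash
python3 - <<'E'
from h import *
go((468.2,286.4,195),-8)
E
```

```text
shift [0.0951 0.0069 0.0807] turn [ 0.0017  0.0011 -0.009 ] at [421.7 296.7 235.4] yaw -8.27 F [-0.1 -0.1 -4.1] gap 37.3 t 6.8
```

carry_out(
  increments=[
    [0.03, 0.002, 0, 0, 0, 0, -1],
    [0.07, 0.005, 0.02, 0, 0, 0, -1],
    [0.095, 0.007, 0.05, 0, 0, 0, -1],
    [0.095, 0.007, 0.08, 0, 0, 0, -1],
    [0.095, 0.007, 0.08, 0, 0, 0, -1],
    [0.095, 0.007, 0.08, 0, 0, 0, -1],
  ],
)

```text
time_s: 7.4
eef_pos: [467.6, 287.0, 195.1]
orientation: [0.0, 0.997, -0.072, -0.001]
contact_force: [0.2, 0.9, -4.1]
finger_gap: 37.2
grasp_force: 36.2
```

```bash
python3 - <<'E'
from h import *
for i in range(2):
  go((468.2,286.4,175),-8);im=cams.grab_frame('wrist')
p=cams.camera_params('wrist');import pickle;pickle.dump(p,open('w4.pkl','wb'));cv2.imwrite('pics/w4.png',im)
s=cams.grab_frame('scene');
cv2.imwrite('pics/c4.png',np.hstack([cv2.resize(im[90:290,180:340],None,fx=3,fy=3)[:500],cv2.resize(s[170:235,300:336],(276,500),interpolation=cv2.INTER_CUBIC)]))
E
```

```text
shift [0.0015 0.0009 0.0402] turn [ 0.0016  0.0035 -0.0079] at [467.6 287.  195.1] yaw -8.24 F [ 0.2  0.9 -4.1] gap 37.2 t 7.4
shift [0.0007 0.0018 0.042 ] turn [-0.0001  0.0001 -0.0071] at [468.  287.3 196. ] yaw -8.21 F [-0.3 -0.3 -4.3] gap 37.9 t 7.45
```

View pics/c4.png

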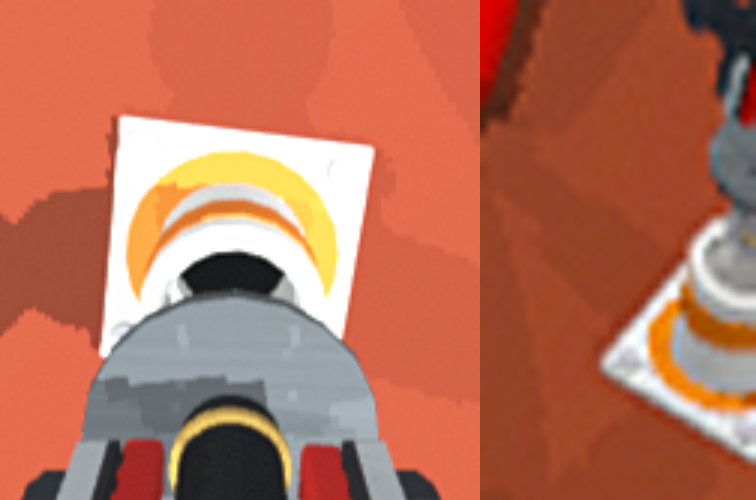

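The gauge is over the bore and laterally centred on it (crop). I lower it.

carry_out(
  increments=[
    [0.001, 0.001, 0.01, 0, 0, 0, -1],
    [0.001, 0.001, 0.02, 0, 0, 0, -1],
    [0.001, 0.001, 0.03, 0, 0, 0, -1],
    [0.001, 0.001, 0.04, 0, 0, 0, -1],
    [0.001, 0.001, 0.05, 0, 0, 0, -1],
    [0.001, 0.001, 0.06, 0, 0, 0, -1],
    [0.001, 0.001, 0.06, 0, 0, 0, -1],
  ],
)

```text
time_s: 8.25
eef_pos: [467.9, 286.6, 164.6]
orientation: [0.0, 0.997, -0.072, -0.001]
contact_force: [-0.6, -0.6, -5.2]
finger_gap: 37.7
grasp_force: 36.2
```

carry_out(
  increments=[
    [0, 0, 0.008, 0, 0, 0, -1],
    [0, 0, 0.016, 0, 0, 0, -1],
    [0, 0, 0.024, 0, 0, 0, -1],
    [0, 0, 0.032, 0, 0, 0, -1],
    [0, 0, 0.038, 0, 0, 0, -1],
    [0, 0, 0.044, 0, 0, 0, -1],
    [0, 0, 0.05, 0, 0, 0, -1],
    [0, 0, 0.05, 0, 0, 0, -1],
  ],
)

```text
time_s: 9.05
eef_pos: [468.2, 286.7, 140.2]
orientation: [0.0, 0.997, -0.072, -0.0]
contact_force: [-1.0, 0.7, -4.6]
finger_gap: 37.2
grasp_force: 36.2
```

carry_out(
  increments=[
    [0, 0, 0.004, 0, 0, 0, -1],
    [0, 0, 0.008, 0, 0, 0, -1],
    [0, 0, 0.012, 0, 0, 0, -1],
    [0, 0, 0.014, 0, 0, 0, -1],
    [0, 0, 0.014, 0, 0, 0, -1],
  ],
)

```text
time_s: 9.55
eef_pos: [468.4, 286.8, 133.6]
orientation: [0.0, 0.997, -0.072, -0.0]
contact_force: [-0.1, -0.3, -3.6]
finger_gap: 36.9
grasp_force: 36.2
```

carry_out(
  increments=[
    [0, 0, 0.002, 0, 0, 0, -1],
    [0, 0, 0.004, 0, 0, 0, -1],
    [0, 0, 0.006, 0, 0, 0, -1],
    [0, 0, 0.006, 0, 0, 0, -1],
  ],
)

```text
time_s: 9.95
eef_pos: [468.5, 286.8, 130.7]
orientation: [0.0, 0.997, -0.072, -0.0]
contact_force: [0.2, 0.1, -3.9]
finger_gap: 37.6
grasp_force: 36.2
```

carry_out(
  increments=[
    [0, 0, 0.002, 0, 0, 0, -1],
    [0, 0, 0.004, 0, 0, 0, -1],
    [0, 0, 0.004, 0, 0, 0, -1],
  ],
)

```text
time_s: 10.25
eef_pos: [468.7, 286.9, 130.5]
orientation: [0.0, 0.997, -0.072, -0.0]
contact_force: [-5.1, -1.9, 5.4]
finger_gap: 37.5
grasp_force: 37.5
```

carry_out(
  increments=[
    [0, 0, 0, 0, 0, 0, -0.1],
    [0, 0, 0, 0, 0, 0, 0.1],
    [0, 0, 0, 0, 0, 0, 0.3],
    [0, 0, 0, 0, 0, 0, 0.6],
    [0, 0, 0, 0, 0, 0, 1],
    [0, 0, 0, 0, 0, 0, 1],
    [0, 0, 0, 0, 0, 0, 1],
    [0, 0, 0, 0, 0, 0, 1],
  ],
)

```text
time_s: 11.05
eef_pos: [468.6, 286.8, 128.8]
orientation: [-0.0, 0.997, -0.072, -0.0]
contact_force: [-0.0, -0.8, 0.3]
finger_gap: 85.2
grasp_force: 0.0
```

carry_out(
  increments=[
    [0, 0, -0.02, 0, 0, 0, 1],
    [0, 0, -0.06, 0, 0, 0, 1],
    [0, 0, -0.1, 0, 0, 0, 1],
    [0, 0, -0.14, 0, 0, 0, 1],
    [0, 0, -0.18, 0, 0, 0, 1],
    [0, 0, -0.2, 0, 0, 0, 0.5],
    [0, 0, -0.2, 0, 0, 0, 0],
    [0, 0, -0.2, 0, 0, 0, -0.5],
    [0, 0, -0.2, 0, 0, 0, -1],
    [0, 0, -0.2, 0, 0, 0, -1],
  ],
)

```text
time_s: 12.05
eef_pos: [468.0, 286.6, 227.5]
orientation: [0.001, 0.997, -0.072, -0.001]
contact_force: [0.9, -0.2, -0.5]
finger_gap: 12.2
grasp_force: 0.0
```

```bash
python3 - <<'E'
from soc import *
p=cams.camera_params('wrist');im=cams.grab_frame('wrist');pickle.dump(p,open('w5.pkl','wb'));cv2.imwrite('pics/w5.png',im)
print(arm.tip_reach);go((466.9,286.6,192))
E
```

```text
25.0
shift [-0.0021  0.0003  0.0712] turn [0.002  0.0037 0.    ] at [468.1 286.6 227.6] yaw -8.22 F [ 0.2 -0.7  0.7] gap 4.5 t 12.1
```

View pics/w5.png

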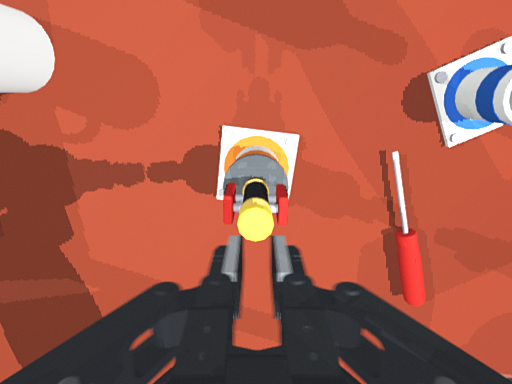

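The gauge stands upright in the socket, cap at (256,222). I fit the cap centre.

```bash
python3 - <<'E'
from soc import *
p=pickle.load(open('w5.pkl','rb'));im=cv2.imread('pics/w5.png')
y=hsv(im,(20,60,90),(45,255,255));y[:196]=0;y[250:]=0;y[:,:225]=0;y[:,285:]=0
y=cv2.morphologyEx(y,cv2.MORPH_OPEN,np.ones((3,3)))
c=max(cv2.findContours(y,0,1)[0],key=cv2.contourArea);print(cv2.boundingRect(c))
h=c.reshape(-1,2);h=h[h[:,1]>=218]
for z in(163,162): print(fitc(plane(p,h,z)[:,:2],12,(467,287)),fitc(plane(p,h,z)[:,:2],None,(467,287)))
E
```

```text
(237, 197, 37, 44)
(array([467.82, 287.03]), 0.37) (array([467.32, 287.1 ,  11.56]), 0.21)
(array([467.31, 287.1 ]), 0.34) (array([466.88, 287.16,  11.62]), 0.21)
```

carry_out(
  increments=[
    [-0.002, -0.001, 0.02, 0, 0, 0, -1],
    [-0.002, -0.001, 0.04, 0, 0, 0, -1],
    [-0.002, -0.001, 0.06, 0, 0, 0, -1],
    [-0.002, -0.001, 0.07, 0, 0, 0, -1],
    [-0.002, -0.001, 0.07, 0, 0, 0, -1],
    [-0.002, -0.001, 0.07, 0, 0, 0, -1],
  ],
)

```text
time_s: 12.7
eef_pos: [467.7, 287.5, 193.7]
orientation: [0.0, 0.997, -0.072, -0.0]
contact_force: [0.1, 0.4, -0.4]
finger_gap: -0.1
grasp_force: 0.0
```

carry_out(
  increments=[
    [0, 0, 0.002, 0, 0, 0, -1],
    [0, 0, 0.004, 0, 0, 0, -1],
    [0, 0, 0.006, 0, 0, 0, -1],
    [0, 0, 0.006, 0, 0, 0, -1],
  ],
)

```text
time_s: 13.1
eef_pos: [467.6, 287.4, 190.8]
orientation: [-0.0, 0.997, -0.072, 0.0]
contact_force: [-0.1, 0.9, 0.0]
finger_gap: -0.1
grasp_force: 0.0
```

carry_out(
  increments=[
    [0, 0, 0.002, 0, 0, 0, -1],
    [0, 0, 0.004, 0, 0, 0, -1],
    [0, 0, 0.005, 0, 0, 0, -1],
    [0, 0, 0.006, 0, 0, 0, -1],
    [0, 0, 0.006, 0, 0, 0, -1],
  ],
)

```text
time_s: 13.6
eef_pos: [467.7, 287.5, 188.0]
orientation: [-0.0, 0.997, -0.072, 0.0]
contact_force: [0.6, -0.1, 1.6]
finger_gap: 0.1
grasp_force: 0.4
```

carry_out(
  increments=[
    [0, 0, 0.001, 0, 0, 0, -1],
    [0, 0, 0.002, 0, 0, 0, -1],
    [0, 0, 0.002, 0, 0, 0, -1],
  ],
)

```text
time_s: 13.9
eef_pos: [468.2, 287.5, 187.9]
orientation: [-0.0, 0.997, -0.072, 0.001]
contact_force: [-0.0, -1.4, 5.2]
finger_gap: 0.2
grasp_force: 2.6
```

carry_out(
  increments=[
    [0, 0, 0.001, 0, 0, 0, -1],
    [0, 0, 0.002, 0, 0, 0, -1],
    [0, 0, 0.003, 0, 0, 0, -1],
    [0, 0, 0.004, 0, 0, 0, -1],
    [0, 0, 0.004, 0, 0, 0, -1],
  ],
)

```text
time_s: 14.4
eef_pos: [468.4, 287.6, 187.3]
orientation: [-0.0, 0.997, -0.071, 0.001]
contact_force: [-3.1, -0.9, 10.9]
finger_gap: -0.1
grasp_force: 5.2
```

carry_out(
  increments=[
    [0, 0, 0.001, 0, 0, 0, -1],
    [0, 0, 0.002, 0, 0, 0, -1],
    [0, 0, 0.002, 0, 0, 0, -1],
  ],
)

```text
time_s: 14.7
eef_pos: [468.4, 287.6, 186.4]
orientation: [-0.0, 0.997, -0.072, 0.001]
contact_force: [-2.7, -1.8, 10.4]
finger_gap: -0.0
grasp_force: 5.2
```

carry_out(
  increments=[
    [0, 0, 0.001, 0, 0, 0, -1],
    [0, 0, 0.002, 0, 0, 0, -1],
    [0, 0, 0.002, 0, 0, 0, -1],
  ],
)

```text
time_s: 15.0
eef_pos: [468.4, 287.6, 185.3]
orientation: [-0.0, 0.997, -0.071, 0.001]
contact_force: [-2.4, -2.3, 10.3]
finger_gap: -0.3
grasp_force: 5.2
```

carry_out(
  increments=[
    [0, 0, 0.001, 0, 0, 0, -1],
    [0, 0, 0.001, 0, 0, 0, -1],
  ],
)

```text
time_s: 15.2
eef_pos: [468.4, 287.6, 184.9]
orientation: [-0.0, 0.997, -0.072, 0.001]
contact_force: [-2.8, -1.4, 9.7]
finger_gap: 0.1
grasp_force: 5.2
```

carry_out(
  increments=[
    [0, 0, 0.001, 0, 0, 0, -1],
    [0, 0, 0.001, 0, 0, 0, -1],
  ],
)

```text
time_s: 15.4
eef_pos: [468.4, 287.6, 184.3]
orientation: [-0.0, 0.997, -0.071, 0.001]
contact_force: [-3.3, -1.2, 10.6]
finger_gap: 0.0
grasp_force: 5.2
```

carry_out(
  increments=[
    [0, 0, 0.001, 0, 0, 0, -1],
    [0, 0, 0.001, 0, 0, 0, -1],
  ],
)

```text
time_s: 15.6
eef_pos: [468.4, 287.6, 183.9]
orientation: [-0.0, 0.997, -0.071, 0.001]
contact_force: [-2.9, -2.5, 11.2]
finger_gap: -0.0
grasp_force: 5.2
```

carry_out(
  increments=[
    [0, 0, 0.001, 0, 0, 0, -1],
    [0, 0, 0.001, 0, 0, 0, -1],
  ],
)

```text
time_s: 15.8
eef_pos: [468.4, 287.6, 183.4]
orientation: [-0.0, 0.997, -0.071, 0.001]
contact_force: [-3.2, -1.7, 9.8]
finger_gap: 0.0
grasp_force: 5.3
```

carry_out(
  increments=[
    [0, 0, 0.0006, 0, 0, 0, -1],
    [0, 0, 0.0006, 0, 0, 0, -1],
  ],
)

```text
time_s: 16.0
eef_pos: [468.5, 287.6, 183.3]
orientation: [-0.0, 0.997, -0.071, 0.001]
contact_force: [-3.6, -2.7, 10.7]
finger_gap: -0.2
grasp_force: 5.7
```

carry_out(
  increments=[
    [0, 0, 0.0006, 0, 0, 0, -1],
    [0, 0, 0.0006, 0, 0, 0, -1],
  ],
)

```text
time_s: 16.2
eef_pos: [468.5, 287.6, 183.2]
orientation: [-0.0, 0.997, -0.071, 0.001]
contact_force: [-3.0, -2.6, 12.3]
finger_gap: 0.0
grasp_force: 6.1
```

The cap has stalled and the force is rising, so it is at its stop. I bring it up to about 15 N.

carry_out(
  increments=[
    [0, 0, 0.0006, 0, 0, 0, -1],
    [0, 0, 0.0006, 0, 0, 0, -1],
  ],
)

```text
time_s: 16.4
eef_pos: [468.5, 287.6, 183.1]
orientation: [-0.0, 0.997, -0.071, 0.001]
contact_force: [-3.9, -3.2, 13.3]
finger_gap: 0.0
grasp_force: 6.5
```

carry_out(
  increments=[
    [0, 0, 0.0006, 0, 0, 0, -1],
    [0, 0, 0.0006, 0, 0, 0, -1],
  ],
)

```text
time_s: 16.6
eef_pos: [468.5, 287.7, 183.0]
orientation: [-0.0, 0.997, -0.071, 0.001]
contact_force: [-3.5, -2.8, 13.9]
finger_gap: -0.1
grasp_force: 6.8
```

carry_out(
  increments=[
    [0, 0, -0.01, 0, 0, 0, -1],
    [0, 0, -0.04, 0, 0, 0, -1],
    [0, 0, -0.07, 0, 0, 0, -1],
    [0, 0.0016, -0.07, 0, 0, 0, 0],
    [0, 0.0016, -0.07, 0, 0, 0, 1],
    [0, 0.0016, -0.07, 0, 0, 0, 1],
    [0, 0.0016, -0.07, 0, 0, 0, 1],
    [0, 0.0016, -0.07, 0, 0, 0, 1],
    [0, 0.0016, -0.07, 0, 0, 0, 1],
  ],
)

```text
time_s: 17.5
eef_pos: [467.4, 286.6, 214.2]
orientation: [0.0, 0.997, -0.072, -0.0]
contact_force: [-0.2, -0.2, -0.5]
finger_gap: 84.8
grasp_force: 0.0
```

```bash
python3 - <<'E'
from soc import *
p=cams.camera_params('wrist');im=cams.grab_frame('wrist');cv2.imwrite('pics/w6.png',im)
go((468.5,286.8,129),-8.2)
y=hsv(im,(20,60,90),(45,255,255));y[:190]=0;y[265:]=0;y[:,:215]=0;y[:,295:]=0
y=cv2.morphologyEx(y,cv2.MORPH_OPEN,np.ones((3,3)))
c=max(cv2.findContours(y,0,1)[0],key=cv2.contourArea);x=cv2.boundingRect(c);print(x)
h=c.reshape(-1,2);h=h[h[:,1]>=x[1]+x[3]*.5]
print(fitc(plane(p,h,158)[:,:2],12,(467,287)),fitc(plane(p,h,158)[:,:2],None,(467,287)))
E
```

```text
shift [ 0.0022 -0.0007  0.1706] turn [ 0.0006  0.001  -0.0004] at [467.4 286.6 214.3] yaw -8.21 F [-0.3 -1.1  0.3] gap 85.0 t 17.55
(237, 202, 37, 44)
(array([468.69, 286.94]), 0.51) (array([467.71, 287.07,  11.2 ]), 0.21)
```

carry_out(
  increments=[
    [0.002, -0.0007, 0.03, 0, 0, 0, 1],
    [0.002, -0.0007, 0.07, 0, 0, 0, 1],
    [0.002, -0.0007, 0.11, 0, 0, 0, 1],
    [0.002, -0.0007, 0.15, 0, 0, 0, 1],
    [0.002, -0.0007, 0.17, 0, 0, 0, 1],
    [0.002, -0.0007, 0.17, 0, 0, 0, 1],
    [0.002, -0.0007, 0.17, 0, 0, 0, 1],
  ],
)

```text
time_s: 18.25
eef_pos: [468.8, 286.9, 129.8]
orientation: [-0.0, 0.997, -0.072, 0.0]
contact_force: [0.3, -0.1, 0.4]
finger_gap: 85.4
grasp_force: 0.0
```

carry_out(
  increments=[
    [0, 0, 0, 0, 0, 0, 0.4],
    [0, 0, 0, 0, 0, 0, 0.2],
    [0, 0, 0, 0, 0, 0, 0],
    [0, 0, 0, 0, 0, 0, -0.2],
    [0, 0, 0, 0, 0, 0, -0.4],
    [0, 0, 0, 0, 0, 0, -0.6],
    [0, 0, 0, 0, 0, 0, -1],
    [0, 0, 0, 0, 0, 0, -1],
    [0, 0, 0, 0, 0, 0, -1],
    [0, 0, 0, 0, 0, 0, -1],
  ],
  grip_force=35,
)

```text
time_s: 19.25
eef_pos: [469.3, 287.2, 131.9]
orientation: [-0.0, 0.997, -0.072, 0.001]
contact_force: [-1.8, -0.7, 6.2]
finger_gap: 37.5
grasp_force: 36.0
```

Withdraw slowly at first, then up.

carry_out(
  increments=[
    [0, 0, -0.005, 0, 0, 0, -1],
    [0, 0, -0.015, 0, 0, 0, -1],
    [0, 0, -0.03, 0, 0, 0, -1],
    [0, 0, -0.06, 0, 0, 0, -1],
    [0, 0, -0.1, 0, 0, 0, -1],
    [0, 0, -0.14, 0, 0, 0, -1],
    [0, 0, -0.18, 0, 0, 0, -1],
    [0, 0, -0.21, 0, 0, 0, -1],
    [0, 0, -0.21, 0, 0, 0, -1],
  ],
)

```text
time_s: 20.15
eef_pos: [470.0, 287.5, 238.3]
orientation: [-0.001, 0.997, -0.072, 0.003]
contact_force: [0.3, 0.1, -4.6]
finger_gap: 37.2
grasp_force: 35.8
```

```bash
python3 - <<'E'
from h import *
go((498.3,-280.8,237),-8.2);go((498.3,-280.8,237),-38.2)
E
```

```text
shift [2.1830e-01 1.1168e+00 3.0000e-04] turn [-0.0059 -0.0105 -0.0002] at [470.  287.5 238.3] yaw -8.21 F [ 0.3  0.1 -4.6] gap 37.2 t 20.15
shift [2.1830e-01 1.1168e+00 3.0000e-04] turn [-0.0085 -0.0088  0.9998] at [470.  287.5 238.3] yaw -8.21 F [ 0.3  0.1 -4.6] gap 37.2 t 20.15
```

carry_out(
  increments=[
    [0.01, 0.05, 0, 0, 0, 0, -1],
    [0.024, 0.12, 0, 0, 0, 0, -1],
    [0.041, 0.21, 0, 0, 0, 0, -1],
    [0.06, 0.3, 0, 0, 0, 0, -1],
    [0.078, 0.4, 0, 0, 0, 0, -1],
    [0.098, 0.5, 0, 0, 0, 0, -1],
    [0.117, 0.6, 0, 0, 0, 0, -1],
    [0.137, 0.7, 0, 0, 0, 0, -1],
    [0.156, 0.8, 0, 0, 0, 0, -1],
    [0.174, 0.89, 0, 0, 0, 0, -1],
    [0.186, 0.95, 0, 0, 0, 0, -1],
    [0.19, 0.97, 0, 0, 0, 0, -1],
  ],
)

```text
time_s: 21.35
eef_pos: [492.6, -209.8, 233.6]
orientation: [0.0, 0.997, -0.074, -0.001]
contact_force: [0.4, 0.8, -3.7]
finger_gap: 37.3
grasp_force: 36.2
```

```bash
python3 - <<'E'
from h import *
go((498.1,-281.5,200),-8.2)
E
```

```text
shift [0.0319 0.1402 0.0672] turn [ 0.0004  0.0026 -0.0078] at [ 492.6 -209.8  233.6] yaw -8.43 F [ 0.4  0.8 -3.7] gap 37.3 t 21.35
```

carry_out(
  increments=[
    [0.014, 0.07, 0, 0, 0, 0, -1],
    [0.026, 0.12, 0, 0, 0, 0, -1],
    [0.028, 0.13, 0, 0, 0, 0, -1],
    [0.028, 0.13, 0, 0, 0, 0, -1],
    [0.028, 0.13, 0, 0, 0, 0, -1],
  ],
)

```text
time_s: 21.85
eef_pos: [497.6, -271.6, 233.8]
orientation: [-0.001, 0.997, -0.071, -0.001]
contact_force: [-0.2, 0.4, -4.2]
finger_gap: 37.2
grasp_force: 36.4
```

```bash
python3 - <<'E'
from soc import *
go((498.1,-281.5,200),-8.2)
p=cams.camera_params('wrist');im=cams.grab_frame('wrist');cv2.imwrite('pics/w7.png',im)
E
```

```text
shift [0.0039 0.0196 0.0676] turn [-0.0034  0.003   0.0011] at [ 497.6 -271.6  233.8] yaw -8.17 F [-0.2  0.4 -4.2] gap 37.2 t 21.85
```

View pics/w7.png

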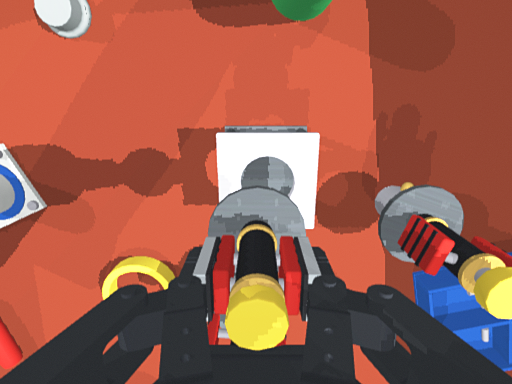

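The stand is undisturbed, its hole near (267,178), about 10 mm to the gauge's right, which matches the planned shift.

carry_out(
  increments=[
    [0.004, 0.01, 0, 0, 0, 0, -1],
    [0.004, 0.0196, 0.01, 0, 0, 0, -1],
    [0.004, 0.0196, 0.04, 0, 0, 0, -1],
    [0.004, 0.0196, 0.068, 0, 0, 0, -1],
    [0.004, 0.0196, 0.068, 0, 0, 0, -1],
    [0.004, 0.0196, 0.08, 0, 0, 0, -1],
    [0.004, 0.0196, 0.1, 0, 0, 0, -1],
    [0.004, 0.0196, 0.12, 0, 0, 0, -1],
    [0.004, 0.0196, 0.12, 0, 0, 0, -1],
  ],
)

```text
time_s: 22.8
eef_pos: [497.4, -282.2, 172.3]
orientation: [-0.001, 0.997, -0.072, -0.002]
contact_force: [0.2, 0.2, -4.4]
finger_gap: 37.7
grasp_force: 36.4
```

carry_out(
  increments=[
    [0, 0, 0.012, 0, 0, 0, -1],
    [0, 0, 0.024, 0, 0, 0, -1],
    [0, 0, 0.036, 0, 0, 0, -1],
    [0, 0, 0.048, 0, 0, 0, -1],
    [0, 0, 0.06, 0, 0, 0, -1],
    [0, 0, 0.07, 0, 0, 0, -1],
    [0, 0, 0.074, 0, 0, 0, -1],
    [0, 0, 0.074, 0, 0, 0, -1],
  ],
)

```text
time_s: 23.6
eef_pos: [498.3, -282.9, 137.2]
orientation: [-0.0, 0.997, -0.072, -0.0]
contact_force: [-0.9, -0.2, -5.0]
finger_gap: 37.2
grasp_force: 36.4
```

carry_out(
  increments=[
    [0, 0, 0.002, 0, 0, 0, -1],
    [0, 0, 0.004, 0, 0, 0, -1],
    [0, 0, 0.005, 0, 0, 0, -1],
    [0, 0, 0.005, 0, 0, 0, -1],
  ],
)

```text
time_s: 24.0
eef_pos: [498.5, -283.0, 135.2]
orientation: [-0.0, 0.997, -0.072, 0.0]
contact_force: [-0.2, 0.8, -4.3]
finger_gap: 37.0
grasp_force: 36.4
```

carry_out(
  increments=[
    [0, 0, 0.002, 0, 0, 0, -1],
    [0, 0, 0.004, 0, 0, 0, -1],
    [0, 0, 0.006, 0, 0, 0, -1],
    [0, 0, 0.006, 0, 0, 0, -1],
  ],
)

```text
time_s: 24.4
eef_pos: [498.5, -283.1, 132.2]
orientation: [0.0, 0.997, -0.072, 0.0]
contact_force: [0.8, -0.2, -4.6]
finger_gap: 37.7
grasp_force: 36.4
```

carry_out(
  increments=[
    [0, 0, 0.001, 0, 0, 0, -1],
    [0, 0, 0.002, 0, 0, 0, -1],
    [0, 0, 0.002, 0, 0, 0, -1],
  ],
)

```text
time_s: 24.7
eef_pos: [498.5, -283.1, 132.0]
orientation: [0.0, 0.997, -0.072, -0.0]
contact_force: [-2.9, 2.1, 3.3]
finger_gap: 37.3
grasp_force: 37.5
```

Seated. Release and retreat.

carry_out(
  increments=[
    [0, 0, 0, 0, 0, 0, -0.1],
    [0, 0, 0, 0, 0, 0, 0.1],
    [0, 0, 0, 0, 0, 0, 0.3],
    [0, 0, 0, 0, 0, 0, 0.6],
    [0, 0, 0, 0, 0, 0, 1],
    [0, 0, 0, 0, 0, 0, 1],
    [0, 0, 0, 0, 0, 0, 1],
    [0, 0, 0, 0, 0, 0, 1],
  ],
)

```text
time_s: 25.5
eef_pos: [498.5, -283.1, 131.1]
orientation: [0.0, 0.997, -0.072, 0.0]
contact_force: [1.4, 0.3, 1.2]
finger_gap: 85.4
grasp_force: 0.0
```

carry_out(
  increments=[
    [0, 0, -0.02, 0, 0, 0, 1],
    [0, 0, -0.06, 0, 0, 0, 1],
    [0, 0, -0.1, 0, 0, 0, 1],
    [0, 0, -0.15, 0, 0, 0, 1],
    [0, 0, -0.2, 0, 0, 0, 1],
    [0, 0, -0.25, 0, 0, 0, 1],
    [0, 0, -0.25, 0, 0, 0, 1],
    [0, 0, -0.25, 0, 0, 0, 1],
    [0, 0, -0.25, 0, 0, 0, 1],
  ],
)

```text
time_s: 26.4
eef_pos: [497.8, -282.5, 254.6]
orientation: [-0.001, 0.997, -0.072, -0.001]
contact_force: [-0.2, 0.1, 0.0]
finger_gap: 85.1
grasp_force: 0.0
```

```bash
python3 - <<'E'
from soc import *
p=cams.camera_params('wrist');im=cams.grab_frame('wrist');t=cams.grab_frame('top');cv2.imwrite('pics/w8.png',im)
cv2.imwrite('pics/c8.png',np.hstack([cv2.resize(im[100:260,160:340],(400,356)),cv2.resize(t[160:260,120:210],(320,356))]))
a=cv2.imread('pics/top0.png')
d=(cv2.absdiff(a,t).max(2)>60).astype(np.uint8);print([b for b in blobs(d,12)])
y=hsv(im,(20,60,90),(45,255,255));y[:100]=0;y[250:]=0;y[:,:215]=0;y[:,295:]=0
y=cv2.morphologyEx(y,cv2.MORPH_OPEN,np.ones((3,3)))
c=max(cv2.findContours(y,0,1)[0],key=cv2.contourArea);x=cv2.boundingRect(c);print(x)
h=c.reshape(-1,2);h=h[h[:,1]>=x[1]+x[3]*.5]
print(fitc(plane(p,h,158)[:,:2],12,(497,-281)),fitc(plane(p,h,158)[:,:2],None,(497,-281)))
E
```

```text
[([374.8, 191.9], [357, 163, 40, 55, 821]), ([426.4, 181.4], [410, 165, 36, 33, 463]), ([250.9, 203.0], [220, 175, 68, 59, 1230]), ([390.4, 188.3], [386, 181, 10, 15, 19]), ([396.1, 191.6], [395, 188, 3, 8, 20]), ([453.6, 193.3], [452, 190, 4, 8, 14]), ([353.5, 203.2], [352, 197, 6, 11, 24]), ([384.1, 206.1], [381, 204, 6, 5, 15]), ([412.3, 218.7], [406, 213, 14, 13, 104]), ([428.0, 223.3], [419, 212, 19, 29, 222]), ([179.1, 224.2], [177, 221, 5, 7, 23]), ([361.7, 230.1], [355, 225, 14, 12, 105]), ([394.8, 228.1], [392, 225, 7, 7, 14]), ([416.9, 232.9], [415, 231, 5, 5, 14]), ([357.3, 246.5], [343, 235, 28, 21, 270]), ([403.5, 237.2], [402, 234, 5, 8, 23]), ([342.5, 254.6], [338, 253, 9, 5, 31]), ([326.6, 274.4], [308, 255, 36, 38, 478]), ([336.9, 336.1], [285, 286, 110, 98, 5781]), ([285.4, 295.0], [280, 293, 10, 6, 22]), ([262.9, 315.4], [236, 298, 61, 37, 1817]), ([182.3, 366.3], [167, 336, 33, 48, 446]), ([244.4, 340.2], [239, 336, 12, 9, 74]), ([265.5, 339.9], [259, 336, 13, 8, 51]), ([233.7, 341.3], [232, 339, 4, 6, 15]), ([213.4, 365.9], [212, 360, 4, 13, 21]), ([391.7, 380.2], [385, 375, 13, 9, 35])]
(242, 186, 31, 34)
(array([ 499.03, -283.59]), 0.56) (array([ 497.83, -283.42,   11.03]), 0.23)
```

View pics/c8.png

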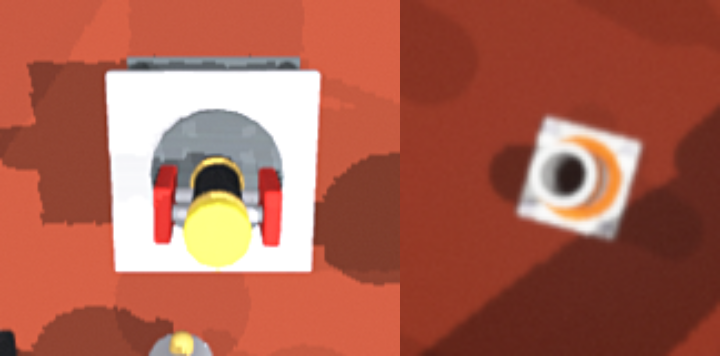

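The gauge hangs upright and centred in its stand with the wings partly drawn in. The orange socket is empty and unmoved. Handing in.

```bash
python3 -c "
from workcell import arm
print(arm.close_job())"
```

```text
the job is handed in; nothing more can be done
None
```

The job is handed in at about 26 s of the 72 s allowed, though the program returned no verdict: the orange socket's bore was gauged, the lock was pressed to its stop at about 14 N, and the gauge is back upright and released in its stand with the lock down.

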